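Fit the coil die cap to the clay extruder

ROBOT

A 6-joint arm with a two-finger parallel gripper is mounted at the origin on the work surface; the furniture and walls round the work are solid. World frame = base frame: x ahead of the robot, y to its left, z up, the work surface at z = 0. Lengths are in mm, angles in degrees, forces in N, time in s.
With the tool pointing down it reaches from about 375 to 925 mm from the base axis. Payload 5.7 kg.
Tool frame: the origin (TCP) lies where the fingers leave the gripper's body, on its centre line; the fingertips stand 80 mm ahead of it and the grasp point (between the pads) lies 61 mm ahead of it (r.hold_point_z is the distance from the TCP to the grasp point, in mm); z points along the fingers, y is the line along which they close (so a half turn about z gives the same grasp; the last joint's range is limited). The gripper opens to 88 mm and grips with 3 to 60 N. Pads are 20 mm wide; open, the fingers measure 115 mm over their backs; the gripper's body (75 mm by 178 mm) begins 61 mm behind the grasp point.
Start: joints at [68.52, 20.558, 86.54, -0, 72.909, -6.595], TCP at [154.129, 579.842, 302.623] pointing down, gripper open.
Joint ranges: [-170.27, 170.27], [-57.76, 135], [12.27, 136.19], [-55.21, 235.2], [11.17, 155.16], [-170.74, 170.74]. Speed limits (degrees/s): [136.94, 136.94, 180, 180, 180, 180].

INTERFACE

Orientations are given as [roll, pitch, yaw] about the fixed x, y, z axes, in that order (R = Rz(yaw) Ry(pitch) Rx(roll)).
In Python, from plant import r gives the robot as it stands.
- The arm moves only by the tool jog_arm, never from a script. Its arguments are lists of equal length, an entry for each row: "travel": the shift along the world's x, y, z in parts of the range, where 1.0 means 75 cm, a list of three; "twist": the turn about the world's z in shares of 360 degrees (1.0 is 360 degrees); "jaw": the opening, from -1 (shut) to 1 (fully open). A call has 1 to 20 rows; each row is the pose to reach, as a shift and turn from the pose commanded when the call began; what a row does not reach only later rows make up. A row lasts 1/8 s, in which the tool goes at most 62.5 mm and 10.7 degrees, less where a joint would pass 70% of its speed; a pose out of reach is approached as far as the arm can. Shift and turn numbers lie between -1 and 1, and a call with a number outside is refused. A call with a gripper value outside its range is refused whole. The fingers move at their own pace and stop on an object; the grip force is fixed at half the most. Time passes only in rows, so rows that repeat a pose let the fingers close. It gives the time, the measured TCP pose, the force, the opening and the grip force at its end, in the units of the state.
- r.get_obs(): the state, without advancing time (a new reading comes with each control period).
- r.camera(name): name is "scene" or "top" or "wrist"; returns a dict with "pixels" (420x560x3 uint8, red, green, blue), "depth" (420x560 float32, mm along the optical axis (not along the pixel's ray), 0 where there is no reading), "K" (3x3 intrinsics, pixels), "origin" and "orientation" of the camera in the world. Camera axes: x right, y down, z forward; pixel columns grow to the right and rows downward; lengths in mm; the calibration is good to about 2 mm. The wrist camera is an equidistant fisheye: a pixel r from the principal point sees the ray r / f radians off the axis. A picture is of the moment at which its call begins.
- r.hand_in(): hands the job in; it is judged then, once.
Trained networks look in a picture, given as the dict that the camera call returned (one of the last four; its "shot" number tells which), for a name from the list of things; names that differ only in an ending like _2 or _b are one class to them, and where a whole thing is asked for, a point or a joint stands for the part that bears it (a point fixed in the world has none). Each returns a list of dicts, best first, with "score" (0 to 1); they miss things now and then, are a little off and sometimes report something else, mostly with a low value. They report only what shows in the picture. A call takes as long as a camera call.
- r.cut_out(label, picture): "region" (420x560 bool, what is visible of it) and "xy" ([column, row] in pixels, amid what is visible of it).
The state is a dict: "t": time; "joint_pos": joint angles; "qvel": joint speeds; "joint_efforts": joint torques, N m; "tool_pos": TCP position; "tool_rot": TCP orientation; "force": force on the tool from outside, world axes, zero at the start; "torque": the same for the moment, N m; "width": finger opening in mm; "gripper_force": force on a finger pad.
Only numpy, scipy, OpenCV 4.12 (cv2) and the standard library are available. Lean on these libraries where they do the work, as an engineer would, in place of code of your own. Each camera call takes 0.05 s, during which the arm holds its last target. There are 200 camera calls.

TASK

Fit the brass die cap (seven round holes on top) to the clay extruder's barrel, which stands mouth up in the loading stand. It lies in one of the die case's three compartments: slide only that compartment's clear lid open and take the cap out. Set it level on the mouth, turn it gently backward (anticlockwise seen from above) until you feel it drop into the start of the thread, then forward until it is fully home, and let go; leave the other lids, the other caps and the things around alone.

Things in the scene. Friction and masses are not known exactly. Their poses are not given: they have to be found in the camera images.
- cap_brass: Brass die cap to be fitted, 120 g, 38 mm high: a round knurled skirt 60 mm across, 21.5 mm high, and on it a hexagon grip. Seven dark round holes on top. Origin: centre of its underside, z up. Hollow from below: bore 54 mm wide, 17 mm deep, with four thread lugs at the lower edge (14 degrees wide, 3 mm high, reaching in to 47 mm across), every 90 degrees. Stands upright in one compartment.
- cap_grip (a point): Middle of the brass cap's hexagon grip, 30 mm above its underside on its axis; axes as the cap's. The hexagon is 40 mm across flats and reaches from 21.5 to 38 mm above the underside; two flats face the cap's +x and -x, the others follow every 60 degrees. In the case the cap is turned at most 0.3 rad from the case's axes and stands within 4 mm of the compartment's middle.
- cap_silver: Die cap of the extruder, same shape and size as the brass one, silver-coloured, with one slot on top; it lies in another compartment and stays there. Origin: centre of its underside, z up.
- cap_black: Die cap of the extruder, same shape and size as the brass one, black, with a star on top; it lies in another compartment and stays there. Origin: centre of its underside, z up.
- mouth (a point): Centre of the rim of the steel extruder barrel, 140 mm above the table, z up. The barrel is clamped firmly, mouth up, in a stand with a wooden base 130 x 120 mm, fixed to the table. The rim is 38 mm across and widens as a cone to 45 mm, 4 mm lower, which centres a cap. How far the barrel is turned in its clamp, and so where its thread starts, differs each time and is not told.
- land (a point): On the axis, 5 mm below the rim: the land, the flat top of the thread collar (52 mm across). The lugs of a cap set on the mouth rest on it (up to 4 mm higher on pins). Four notches, 26 degrees wide, every 90, lead down into the thread; a pin 3.6 mm high before each stops lugs turned forward on the land. Set down against a pin a cap will not turn back: lift it, turn it on by some 8 degrees, retry.
- thread_start (a point): On the axis, 12 mm below the rim: where the underside of the cap is (within 1 mm) when its lugs have dropped through the notches. From the land this takes a turn backward (anticlockwise from above) of at most about 90 degrees; a stop ends the backward turn within 12 degrees of the drop. A cap set down by chance right over the notches drops at once. Axes as the mouth's.
- thread_end (a point): On the axis, 16.5 mm below the rim: where the underside of the cap is when it is fully home. From the drop the cap turns forward (clockwise from above) by 56 to 68 degrees, going down 4 to 5 mm under the thread, to a hard stop. It turns easily (under 0.3 N m), has up to 1.5 mm of play up and down and 1 mm sideways, and does not run back when let go. Axes as the mouth's.
- die_case: Wooden die case, 104 x 248 mm and 54 mm high, fixed to the table, with three compartments in a row, each 92 mm (along x) by 72 mm (along y), floor 6 mm above the table. Origin: centre of its underside; x points away from the robot in the direction in which the lids open, y to the left along the row; the compartments are centred at y = +80, 0 and -80 mm.
- lid_left (a joint): Clear sliding lid of the left (y = +80 mm in the case's frame) compartment: 0 shut, grows to 0.100 m as it slides fully open along the case's +x. It stays where it is left; friction about 1.2 N. The lid plate lies 47 to 51 mm above the table.
- pull_left (a point): Middle of the top edge of the left lid's dark wooden pull, a bar 10 mm thick (along the case's x), 36 mm wide (along y), standing 14 mm up from the lid, near the lid's front edge; its top is 65 mm above the table. It moves with the lid. x and y as the case's.
- compartment_left (a point): Centre of the floor of the left compartment, 6 mm above the table; axes as the case's.
- lid_middle (a joint): Clear sliding lid of the middle compartment: 0 shut, grows to 0.100 m as it slides fully open along the case's +x. It stays where it is left; friction about 1.2 N. The lid plate lies 47 to 51 mm above the table.
- pull_middle (a point): Middle of the top edge of the middle lid's dark wooden pull, a bar 10 mm thick (along the case's x), 36 mm wide (along y), standing 14 mm up from the lid, near the lid's front edge; its top is 65 mm above the table. It moves with the lid. x and y as the case's.
- compartment_middle (a point): Centre of the floor of the middle compartment, 6 mm above the table; axes as the case's.
- lid_right (a joint): Clear sliding lid of the right (y = -80 mm) compartment: 0 shut, grows to 0.100 m as it slides fully open along the case's +x. It stays where it is left; friction about 1.2 N. The lid plate lies 47 to 51 mm above the table.
- pull_right (a point): Middle of the top edge of the right lid's dark wooden pull, a bar 10 mm thick (along the case's x), 36 mm wide (along y), standing 14 mm up from the lid, near the lid's front edge; its top is 65 mm above the table. It moves with the lid. x and y as the case's.
- compartment_right (a point): Centre of the floor of the right compartment, 6 mm above the table; axes as the case's.
- tape: Roll of masking tape, 104 mm across, 24 mm high, a bystander to be left alone. Origin: centre of its underside.
- glaze_jar: Black glaze jar, 87 mm across, 141 mm high, a bystander to be left alone. Origin: centre of its underside.
- cup: Green glazed cup, 68 mm across, 55 mm high, a bystander to be left alone. Origin: centre of its underside.
- trimming_tool: Loop trimming tool, 177 mm long, a bystander to be left alone. Origin: centre of its underside.

How it is judged:
By the outcome, as a careful person would: the job done as asked, in the order asked, and still so for the second after the job is handed in, with the robot touching nothing.
It also fails if it takes over 61 s, if anything falls off the work surface, if the arm or the gripper's body presses on something with over 40 N, if the wrist force passes 120 N, or if a joint passes its speed limit or range.

## Working session

There is one attempt and no reset: what is moved stays moved. The work goes in short steps, Python scripts to look and compute and a tool call to move; the robot and the scene stay as the last step left them, time stands still between calls to the robot, and variables do not carry over. Pictures are saved under pics/ and viewed, at most 10 in all, crops included, and the job is handed in when it is done.

Besides the shell and the picture viewer there is one more tool, called by a JSON object that holds its "method" and its "body", one argument or row to a line. jog_arm: Moves the arm, as the interface text tells. Its arguments: {"type":"object","properties":{"travel":{"type":"array"},"twist":{"type":"array"},"jaw":{"type":"array"}},"required":["travel","twist","jaw"]}

```bash
mkdir -p pics; ls; cat > h.py <<'E'
import numpy as np, cv2
from plant import r
from scipy.spatial.transform import Rotation as R
def Rm(o):
    o=np.array(o,float)
    return o if o.shape==(3,3) else R.from_euler('xyz',o,degrees=True).as_matrix()
def world(p,region):
    v,u=np.nonzero(region&(p["depth"]>0)); d=p["depth"][v,u]; K=p["K"]
    c=np.stack([(u-K[0][2])/K[0][0]*d,(v-K[1][2])/K[1][1]*d,d],1)
    return c@Rm(p["orientation"]).T+np.array(p["origin"])
def ray_z(p,u,v,z):
    K=p["K"]; c=np.array([(u-K[0][2])/K[0][0],(v-K[1][2])/K[1][1],1.])
    d=Rm(p["orientation"])@c; o=np.array(p["origin"]); return o+d*(z-o[2])/d[2]
def save(p,n): cv2.imwrite("pics/"+n,p["pixels"][:,:,::-1])
E
python3 - <<'E'
from h import *
np.set_printoptions(precision=1,suppress=True)
for n in ["top","scene"]:
    p=r.camera(n); save(p,n+"0.png"); print(n,p["origin"],p["orientation"],p["K"])
    for l in ["cap_brass","cap_silver","cap_black","die_case","pull_left","mouth","tape","glaze_jar","cup","trimming_tool"]:
        for m in r.cut_out(l,p)[:3]:
            w=world(p,m["region"])
            print(l,round(m["score"],2),m["xy"],m["region"].sum(), np.median(w,0) if len(w) else None, w.min(0) if len(w) else '',w.max(0) if len(w) else '')
print(r.get_obs())
E
```

```text
pics
top [ 254.    65.1 1116.2] [-170.5   -0.1  -90.9] [[410.2   0.  276.8]
 [  0.  410.2 205.6]
 [  0.    0.    1. ]]
cap_brass 0.2 [171.4, 185.3] 1316 [477.3 323.9 117.6] [440.6 289.1  -5.6] [525.8 412.6 145.3]
cap_silver 0.33 [345.4, 183.5] 3771 [ 490.4 -122.8   52.2] [ 435.  -266.4   -6.7] [568.5   3.   69.8]
die_case 0.86 [344.6, 180.8] 3823 [ 489.9 -120.8   52.2] [ 434.7 -248.    -4.1] [564.7   4.3  69.8]
mouth 0.62 [219.5, 203.7] 2159 [429.4 202.8  25. ] [356.8 130.4  -3. ] [520.8 287.7 143.4]
tape 0.83 [400.1, 251.0] 758 [ 290.4 -243.7   23.7] [ 238.9 -295.9   -4.4] [ 341.6 -191.7   30. ]
glaze_jar 0.85 [172.1, 186.4] 1282 [477.8 323.3 117.7] [440.6 289.1   4.8] [525.8 373.6 145.3]
glaze_jar 0.34 [345.3, 182.6] 3827 [ 489.8 -121.4   52.2] [ 434.6 -264.1   -2.9] [552.7   4.1  69.8]
glaze_jar 0.23 [347.5, 180.7] 888 [ 497.2 -123.    51.8] [ 448.8 -158.4   45.8] [545.1 -87.3  69.2]
cup 0.58 [144.4, 163.1] 463 [549.5 422.6  18.3] [493.6 353.1   1. ] [571.2 442.5 144.4]
trimming_tool 0.59 [334.8, 237.1] 221 [360.7 -98.9  12.1] [ 318.  -139.1   -5.4] [423.7 -69.8  17.1]
scene [-492
[... 478 characters left out ...]
5.8  291.1  144.1]
mouth 0.28 [310.8, 187.2] 283 [ 498.3 -123.5   52.4] [ 452.5 -162.    46.4] [550.8 -91.6  69.5]
tape 0.71 [370.3, 217.9] 194 [ 292.7 -200.3   18.2] [  88.  -250.    -3.1] [340.3  29.7 242. ]
glaze_jar 0.61 [186.5, 234.4] 937 [473.4 339.7 118.3] [ 403.7 -259.9 -806.6] [1708.3  377.9  171.6]
{'t': 1.1, 'joint_pos': array([68.5, 20.6, 86.5, -0. , 72.9, -6.6]), 'qvel': array([ 0.1,  0.1,  0. , -0. ,  0. ,  0. ]), 'joint_efforts': array([  0. , -51.5, -27.1,   0.1,   0. ,  -0. ]), 'tool_pos': array([154.1, 579.9, 302.6]), 'tool_rot': array([-180. ,   -0. ,  165.1]), 'force': array([0.2, 0.1, 0.1]), 'torque': array([0., 0., 0.]), 'gripper_force': 0.0, 'width': 88.06659347981194}
```

```bash
python3 - <<'E'
import cv2
a=cv2.imread("pics/top0.png")[100:300,110:450]
cv2.imwrite("pics/top0c.png",cv2.resize(a,(782,460),interpolation=cv2.INTER_CUBIC))
E
```

```text
(no output)
```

View pics/top0c.png

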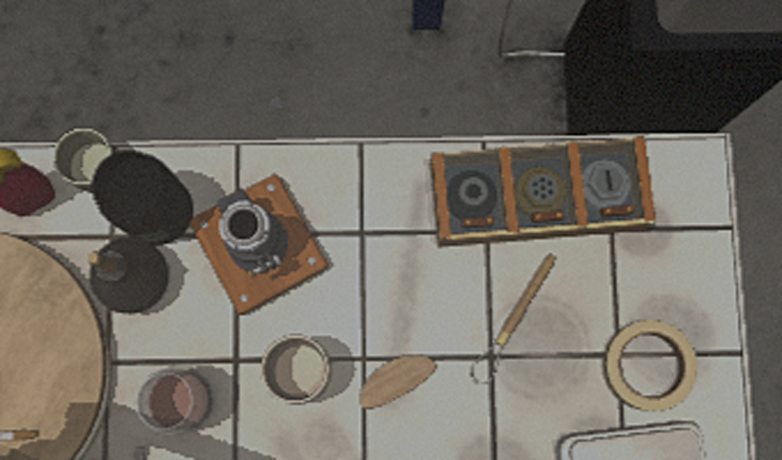

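```bash
python3 - <<'E'
from h import *
np.set_printoptions(precision=1,suppress=True)
P=[r.camera("top") for _ in range(2)]
p=P[0]
m=r.cut_out("die_case",p)[0]["region"]
W=[]
for q in P+[]:
    W.append(world(q,np.ones((420,560),bool)))
W=np.concatenate(W)
c=W[(W[:,2]>40)&(W[:,2]<62)&(W[:,0]>400)&(W[:,0]<600)&(W[:,1]<40)&(W[:,1]>-290)]
rect=cv2.minAreaRect(c[:,:2].astype(np.float32)); print("case rect",rect,len(c))
pu=W[(W[:,2]>61)&(W[:,2]<75)&(W[:,0]>400)&(W[:,0]<600)&(W[:,1]<40)&(W[:,1]>-290)]
Z=np.float32(pu[:,:2]); _,lab,cen=cv2.kmeans(Z,3,None,(3,50,.1),10,0); print("pulls",cen,[(lab==i).sum() for i in range(3)])
# colour mask of pulls/region
for y in [cen[i] for i in range(3)]: pass
b=W[(W[:,2]>128)&(W[:,2]<150)&(W[:,0]>380)&(W[:,0]<480)&(W[:,1]>140)&(W[:,1]<270)]
print("barrel",len(b),b.min(0),b.max(0),np.median(b,0))
for u,v,z in [(345.7,181.7,44),(215.7,197.4,140),(347.8,193.5,65),(317.8,195.7,65),(378.3,191.7,65)]: print(u,v,ray_z(p,u,v,z))
print("base rect", cv2.minAreaRect(np.float32(W[(W[:,2]>8)&(W[:,2]<40)&(W[:,0]>340)&(W[:,0]<530)&(W[:,1]>120)&(W[:,1]<290)][:,:2])))
q=r.camera("scene"); save(q,"scene1.png")
w=world(q,np.ones((420,560),bool));b=w[(w[:,2]>128)&(w[:,2]<150)&(w[:,0]>380)&(w[:,0]<480)&(w[:,1]>140)&(w[:,1]<270)]
print("barrel scene",len(b),b.min(0),b.max(0),np.median(b,0))
E
```

```text
case rect ((495.2166442871094, -122.75220489501953), (105.73274230957031, 248.68887329101562), 3.961578130722046) 6894
pulls [[ 464.  -203.2]
 [ 453.5  -45.5]
 [ 458.6 -124.3]] [np.int64(106), np.int64(102), np.int64(102)]
barrel 717 [414.  183.7 128.1] [466.5 235.4 143.8] [438.5 208.6 137.4]
345.7 181.7 [ 494.9 -124.9   44. ]
215.7 197.4 [439.2 208.5 140. ]
347.8 193.5 [ 458.6 -125.3   65. ]
317.8 195.7 [453.9 -46.7  65. ]
378.3 191.7 [ 462.2 -205.2   65. ]
base rect ((429.0790710449219, 204.22802734375), (189.4801483154297, 120.16413116455078), 28.35881996154785)
barrel scene 198 [412.5 185.3 128.1] [470.6 236.8 143.6] [436.4 212.8 136.7]
```

```bash
python3 - <<'E'
from h import *
np.set_printoptions(precision=0,suppress=True)
p=r.camera("top"); w=world(p,np.ones((420,560),bool))
s=w[(w[:,0]>100)&(w[:,0]<620)&(w[:,1]>-300)&(w[:,1]<650)&(w[:,2]>120)]
H,_,_=np.histogram2d(s[:,0],s[:,1],bins=[range(100,650,50),range(-300,700,50)]); 
for i in range(10):
    for j in range(19):
        if H[i,j]>3:
            k=s[(s[:,0]//50==i+2)&(s[:,1]//50==j-6)]; print(100+50*i,-300+50*j,k[:,2].max())
print(r.get_obs()["t"])
E
```

```text
100 -50 330.34173120733124
100 0 319.01803213812946
100 300 673.8920368972069
100 350 667.4559871839506
100 450 349.8979345154097
100 500 383.7449169963751
150 450 349.5882203170943
150 500 395.12193558210936
150 550 357.5653292985015
150 600 264.53101925296437
350 300 169.9218868635569
350 350 173.55526155506948
400 150 142.48581152534666
400 200 144.3733997206905
400 300 172.2993997104943
400 350 174.2598609070659
450 150 140.98014144144759
450 200 142.94980534139347
450 250 143.6909452232785
450 300 143.4429881038809
450 350 145.2371034386241
450 450 150.27166510930147
450 500 150.02689617100305
450 550 148.05593558207215
450 600 144.2429167362285
500 300 146.02059658313033
500 350 143.1779375842616
500 450 151.22672654014025
500 500 151.6522017729826
500 550 216.48656494000204
500 600 213.86306528499313
1.35
```

The manual's scale: shifts go in shares of 75 cm and turns go in shares of 360 degrees. Converting my numbers, -70.7 cm / 75 = -0.9427, -66 cm / 75 = -0.88, -71 degrees / 360 = -0.1972.

{"method": "jog_arm", "body": {
  "travel": [
    [0.0667,-0.0667,0],
    [0.1333,-0.1333,0],
    [0.2,-0.2,0],
    [0.2533,-0.2667,0],
    [0.2933,-0.3333,0],
    [0.32,-0.4,0],
    [0.3333,-0.48,0],
    [0.3467,-0.56,0],
    [0.36,-0.64,0],
    [0.36,-0.72,0],
    [0.36,-0.8,0],
    [0.36,-0.88,-0.0267],
    [0.3613,-0.9427,-0.0933],
    [0.3613,-0.9427,-0.16],
    [0.3613,-0.9427,-0.22],
    [0.3613,-0.9427,-0.22]
  ],
  "twist": [-0.0139,-0.0278,-0.0556,-0.0833,-0.1111,-0.1389,-0.1667,-0.1972,-0.1972,-0.1972,-0.1972,-0.1972,-0.1972,-0.1972,-0.1972,-0.1972],
  "jaw": [-1,-1,-1,-1,-1,-1,-1,-1,-1,-1,-1,-1,-1,-1,-1,-1]
}}

```text
t: 3.35
tool_pos: [423.1, -126.5, 135.4]
tool_rot: [-179.6, -0.2, 94.1]
force: [0.4, -0.6, 0.0]
width: 0.7
gripper_force: 0.0
```

Converted, 12 cm / 75 = 0.16, 11.2 cm / 75 = 0.1493.

{"method": "jog_arm", "body": {
  "travel": [
    [0.016,0.0013,0],
    [0.032,0.0027,0],
    [0.0507,0.004,0],
    [0.0693,0.0053,0],
    [0.088,0.0067,0],
    [0.1067,0.0067,0],
    [0.1253,0.008,0],
    [0.1413,0.0093,0],
    [0.1493,0.0107,0],
    [0.1493,0.0107,0],
    [0.1333,0.0093,0],
    [0.12,0.008,0.04],
    [0.1067,0.004,0.1067],
    [0.0933,0.0027,0.16],
    [0.0933,0.0027,0.16]
  ],
  "twist": [0,0,0,0,0,0,0,0,0,0,0,0,0,0,0],
  "jaw": [-1,-1,-1,-1,-1,-1,-1,-1,-1,-1,-1,-1,-0.5,0.1,0.1]
}}

```text
t: 5.22
tool_pos: [495.1, -125.8, 260.5]
tool_rot: [179.7, 0.1, 94.1]
force: [0.4, -1.0, -0.4]
width: 26.8
gripper_force: 0.0
```

```bash
python3 - <<'E'
from h import *
np.set_printoptions(precision=1,suppress=True)
p=r.camera("wrist"); save(p,"w1.png"); print(p["origin"],p["orientation"],p["K"]); np.savez("w1.npz",d=p["depth"])
for m in r.cut_out("cap_brass",p)[:2]: print("wrist",m["score"],m["xy"],m["region"].sum())
q=r.camera("top"); save(q,"t2.png")
for m in r.cut_out("cap_brass",q)[:2]:
    w=world(q,m["region"]); print(m["score"],m["xy"],np.median(w,0),w.min(0),w.max(0))
o=r.get_obs(); print(o["t"],o["tool_pos"],o["tool_rot"],o["width"])
w=world(q,np.ones((420,560),bool)); s=w[(w[:,2]>61)&(w[:,2]<75)&(w[:,0]>400)&(w[:,0]<620)&(w[:,1]<40)&(w[:,1]>-290)]
print(s[::15])
a=cv2.imread("pics/t2.png")[140:240,270:430]; cv2.imwrite("pics/both.png",np.vstack([cv2.resize(a,(480,300)),cv2.resize(p["pixels"][:,:,::-1],(480,300))]) )
E
```

```text
[489.2 -42.3 341.8] [162.   -0.3   4.1] [[325.2   0.  278.1]
 [  0.  325.2 209. ]
 [  0.    0.    1. ]]
wrist 0.59 [277.4, 190.2] 2746
5.425 [ 494.1 -124.8  256.4] [-179.9   -0.1   94.1] 43.0148662501305
[[ 555.7 -101.3   62. ]
 [ 547.2 -108.9   62.4]
 [ 455.4  -41.8   67.4]
 [ 453.2  -44.7   64.5]
 [ 449.8  -46.8   68.5]]
```

View pics/w1.png

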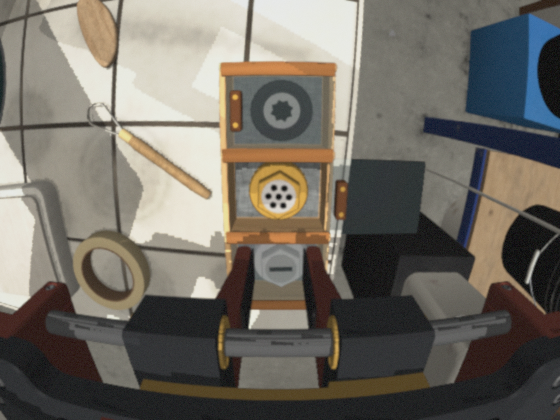

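The middle lid is fully open (pull at pixel (341,200)) and the brass cap shows at (278,191). I'll rectify onto its top plane for centre and yaw.

```bash
cat >> h.py <<'E'
def wpix(p,X):
    c=(np.asarray(X)-np.array(p["origin"]))@Rm(p["orientation"]); K=p["K"]
    n=np.hypot(c[...,0],c[...,1]); th=np.arctan2(n,c[...,2]); k=th/np.maximum(n,1e-9)
    return K[0][2]+K[0][0]*c[...,0]*k, K[1][2]+K[1][1]*c[...,1]*k
def rect(p,cx,cy,z,half=45,s=0.15):
    g=np.arange(-half,half,s); Y,X=np.meshgrid(cy-g,cx+g)  # rows: x up reversed below
    Xw=np.stack([X[::-1],Y,np.full_like(X,z)],-1); u,v=wpix(p,Xw)
    return cv2.remap(p["pixels"][:,:,::-1].copy(),u.astype(np.float32),v.astype(np.float32),cv2.INTER_CUBIC)
E
python3 - <<'E'
from h import *
p=r.camera("wrist")
m=r.cut_out("cap_brass",p)
if m: print(m[0]["xy"])
a=rect(p,495,-123,44)
for k in range(1,9):
    t=int(k*10/0.15); cv2.line(a,(t,0),(t,6 if k!=4.5 else 20),(0,0,255),1); cv2.line(a,(0,t),(6,t),(0,0,255),1)
cv2.line(a,(300,280),(300,320),(0,255,0),1);cv2.line(a,(280,300),(320,300),(0,255,0),1)
cv2.imwrite("pics/rect1.png",a)
E
```

```text
[280.0, 194.3]
```

View pics/rect1.png

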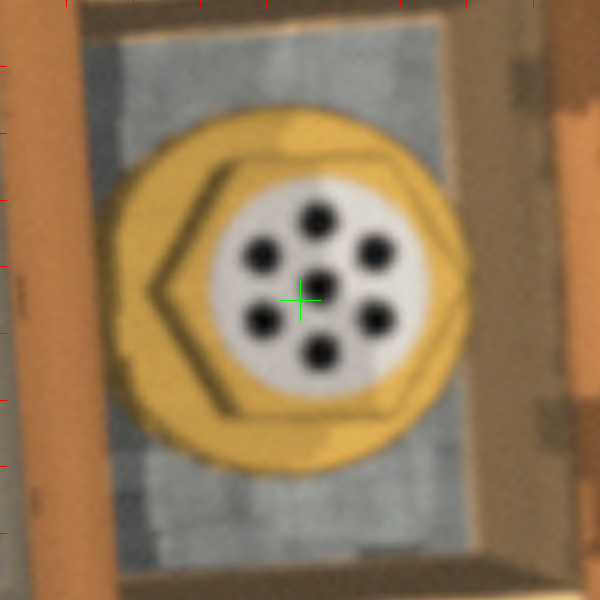

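Converted, -14.7 cm / 75 = -0.196, -13 cm / 75 = -0.1733, -2.9 degrees / 360 = -0.0081.

{"method": "jog_arm", "body": {
  "travel": [
    [0.0027,-0.0013,0],
    [0.0027,-0.0013,-0.0667],
    [0.0027,-0.0013,-0.1333],
    [0.0027,-0.0013,-0.1733],
    [0.0027,-0.0013,-0.196],
    [0.0027,-0.0013,-0.196],
    [0.0027,-0.0013,-0.196]
  ],
  "twist": [-0.0081,-0.0081,-0.0081,-0.0081,-0.0081,-0.0081,-0.0081],
  "jaw": [0.2,0.2,0.2,0.2,0.2,0.2,0.2]
}}

```text
t: 6.4
tool_pos: [496.8, -126.0, 109.7]
tool_rot: [-179.9, -0.0, 91.2]
force: [-0.2, -0.4, 0.2]
width: 52.4
gripper_force: 0.0
```

{"method": "jog_arm", "body": {
  "travel": [
    [0,0,0],
    [0,0,0],
    [0,0,0],
    [0,0,0],
    [0,0,0]
  ],
  "twist": [0,0,0,0,0],
  "jaw": [-0.3,-0.3,-0.3,-0.3,-0.3]
}}

```text
t: 7.02
tool_pos: [497.1, -126.2, 110.7]
tool_rot: [-180.0, 0.0, 91.2]
force: [0.3, 0.9, -0.9]
width: 39.8
gripper_force: 30.0
```

Converted, 25.6 cm / 75 = 0.3413, -5.8 cm / 75 = -0.0773.

{"method": "jog_arm", "body": {
  "travel": [
    [0,0,0.0267],
    [0,0,0.08],
    [0,0,0.1467],
    [-0.0133,0.0667,0.2],
    [-0.0267,0.1333,0.2533],
    [-0.0467,0.2,0.2533],
    [-0.0667,0.2667,0.2533],
    [-0.0773,0.32,0.2533],
    [-0.0773,0.3413,0.2533],
    [-0.0773,0.3413,0.2533],
    [-0.0773,0.3413,0.2533]
  ],
  "twist": [0,0,0,0,0,0,0,0,0,0,0],
  "jaw": [-0.3,-0.3,-0.3,-0.3,-0.3,-0.3,-0.3,-0.3,-0.3,-0.3,-0.3]
}}

```text
t: 8.4
tool_pos: [439.6, 128.9, 300.5]
tool_rot: [-180.0, 0.0, 91.2]
force: [0.2, -0.3, -0.9]
width: 39.9
gripper_force: 30.0
```

```bash
python3 - <<'E'
from h import *
np.set_printoptions(precision=1,suppress=True)
p=r.camera("wrist"); save(p,"w2.png")
o=r.get_obs(); print(o["t"],o["tool_pos"],o["tool_rot"],o["width"],p["origin"])
a=rect(p,439,208.5,140); 
for k in range(1,9):
    t=int(k*10/0.15); cv2.line(a,(t,0),(t,6),(0,0,255),1); cv2.line(a,(0,t),(6,t),(0,0,255),1)
cv2.line(a,(300,280),(300,320),(0,255,0),1);cv2.line(a,(280,300),(320,300),(0,255,0),1)
cv2.imwrite("pics/rect2.png",np.hstack([cv2.resize(a,(400,400)),cv2.resize(p["pixels"][:,:,::-1],(400,400))]))
cv2.imwrite("pics/rect2f.png",a)
E
```

```text
8.45 [439.5 128.7 300.5] [-180.     0.    91.1] 39.65220437924659 [438.3 212.5 382. ]
```

View pics/rect2.png

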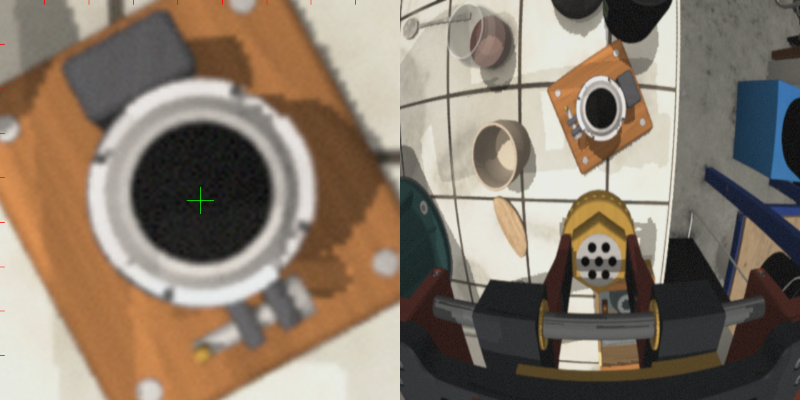

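```bash
python3 - <<'E'
from h import *
p=r.camera("wrist"); o=r.get_obs(); print(o["tool_pos"])
a=rect(p,440,208.2,135,half=33,s=0.165); b=rect(p,439.5,128.7,234.4,half=33,s=0.165)
for i in (a,b):
    h=i.shape[0]//2; cv2.line(i,(h,h-15),(h,h+15),(0,255,0),1);cv2.line(i,(h-15,h),(h+15,h),(0,255,0),1)
cv2.imwrite("pics/rect3.png",np.hstack([a,b])); print(a.shape)
E
```

```text
[439.49804808 128.74357508 300.49384707]
(400, 400, 3)
```

View pics/rect3.png

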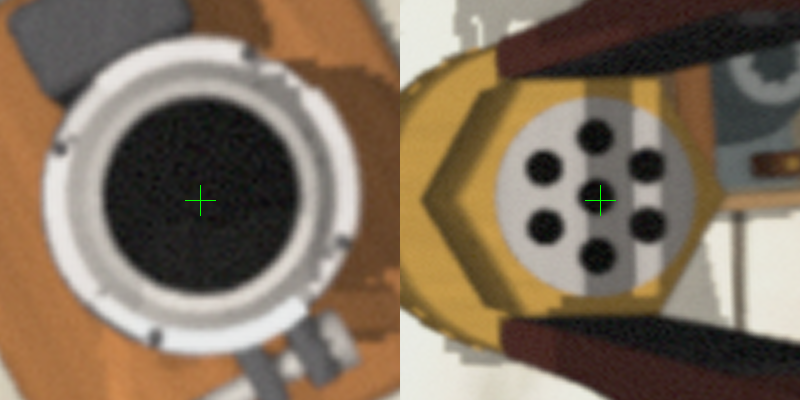

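Converted, 7.9 cm / 75 = 0.1053, -6 cm / 75 = -0.08.

{"method": "jog_arm", "body": {
  "travel": [
    [0,0.04,0],
    [0,0.08,0],
    [0,0.1053,0],
    [0,0.1053,-0.0133],
    [0,0.1053,-0.04],
    [0,0.1053,-0.06],
    [0,0.1053,-0.0707],
    [0,0.1053,-0.0773],
    [0,0.1053,-0.08],
    [0,0.1053,-0.08]
  ],
  "twist": [0,0,0,0,0,0,0,0,0,0],
  "jaw": [-0.3,-0.3,-0.3,-0.3,-0.3,-0.3,-0.3,-0.3,-0.3,-0.3]
}}

```text
t: 9.75
tool_pos: [439.3, 208.9, 240.8]
tool_rot: [180.0, -0.0, 91.2]
force: [0.3, 0.5, -0.7]
width: 39.7
gripper_force: 30.0
```

Converted, -0.2 cm / 75 = -0.0027, -0.1 cm / 75 = -0.0013.

{"method": "jog_arm", "body": {
  "travel": [
    [0,0,-0.0013],
    [0,0,-0.0013],
    [0,0,-0.0027],
    [0,0,-0.0027]
  ],
  "twist": [0,0,0,0],
  "jaw": [-0.3,-0.3,-0.3,-0.3]
}}

```text
t: 10.25
tool_pos: [439.5, 209.0, 239.3]
tool_rot: [180.0, -0.0, 91.2]
force: [-0.3, -0.7, 5.3]
width: 39.6
gripper_force: 30.0
```

Converted, -0.03 cm / 75 = -0.0004, 24 degrees / 360 = 0.0667.

{"method": "jog_arm", "body": {
  "travel": [
    [0,0,-0.0004],
    [0,0,-0.0004],
    [0,0,-0.0004],
    [0,0,-0.0004],
    [0,0,-0.0004],
    [0,0,-0.0004],
    [0,0,-0.0004],
    [0,0,-0.0004]
  ],
  "twist": [0.0083,0.0167,0.025,0.0333,0.0417,0.05,0.0583,0.0667],
  "jaw": [-0.3,-0.3,-0.3,-0.3,-0.3,-0.3,-0.3,-0.3]
}}

```text
t: 11.25
tool_pos: [439.8, 208.8, 239.2]
tool_rot: [179.9, 0.0, 115.3]
force: [-0.1, -1.9, 5.9]
width: 39.8
gripper_force: 30.0
```

```bash
python3 -c "
from h import *
o=r.get_obs();print(o['force'],o['torque'],o['tool_pos'],o['tool_rot'])"
```

```text
[-0.10284237 -1.87383395  5.93557199] [-0.44328234  0.02046393 -0.12937462] [439.80627123 208.79461407 239.20075191] [1.79910449e+02 4.37710650e-02 1.15309656e+02]
```

Converted, 6 degrees / 360 = 0.0167.

{"method": "jog_arm", "body": {
  "travel": [
    [0,0,0],
    [0,0,0],
    [0,0,0]
  ],
  "twist": [0.0083,0.0167,0.0167],
  "jaw": [-0.3,-0.3,-0.3]
}}

```text
t: 11.62
tool_pos: [439.8, 208.9, 239.2]
tool_rot: [179.9, 0.1, 121.3]
force: [0.6, -0.5, 5.7]
width: 39.7
gripper_force: 30.0
```

Converted, 6 degrees / 360 = 0.0167.

{"method": "jog_arm", "body": {
  "travel": [
    [0,0,0],
    [0,0,0],
    [0,0,0]
  ],
  "twist": [0.0083,0.0167,0.0167],
  "jaw": [-0.3,-0.3,-0.3]
}}

```text
t: 12.0
tool_pos: [439.9, 208.8, 239.2]
tool_rot: [179.9, 0.1, 127.3]
force: [0.1, -0.6, 4.8]
width: 39.5
gripper_force: 30.0
```

Converted, 6 degrees / 360 = 0.0167.

{"method": "jog_arm", "body": {
  "travel": [
    [0,0,0],
    [0,0,0],
    [0,0,0]
  ],
  "twist": [0.0083,0.0167,0.0167],
  "jaw": [-0.3,-0.3,-0.3]
}}

```text
t: 12.38
tool_pos: [440.0, 208.7, 238.7]
tool_rot: [179.9, 0.1, 133.2]
force: [2.4, -2.0, 0.2]
width: 39.8
gripper_force: 30.0
```

Converted, -0.2 cm / 75 = -0.0027, -0.15 cm / 75 = -0.002, 1 degrees / 360 = 0.0028.

{"method": "jog_arm", "body": {
  "travel": [
    [0,0,-0.0013],
    [0,0,-0.002],
    [0,0,-0.0027],
    [0,0,-0.0027]
  ],
  "twist": [0,0.0028,0.0028,0.0028],
  "jaw": [-0.3,-0.3,-0.3,-0.3]
}}

```text
t: 12.88
tool_pos: [440.0, 208.8, 236.6]
tool_rot: [179.9, 0.1, 134.2]
force: [4.2, -2.9, 1.4]
width: 39.6
gripper_force: 30.0
```

Converted, -0.4 cm / 75 = -0.0053, -0.3 cm / 75 = -0.004, 2 degrees / 360 = 0.0056.

{"method": "jog_arm", "body": {
  "travel": [
    [0,0,-0.0013],
    [0,0,-0.0027],
    [0,0,-0.004],
    [0,0,-0.0053],
    [0,0,-0.0053]
  ],
  "twist": [0.0028,0.0056,0.0056,0.0056,0.0056],
  "jaw": [-0.3,-0.3,-0.3,-0.3,-0.3]
}}

```text
t: 13.5
tool_pos: [440.1, 208.9, 232.6]
tool_rot: [179.9, 0.1, 136.2]
force: [4.2, -3.6, 0.9]
width: 39.8
gripper_force: 30.0
```

```bash
python3 -c "
from h import *
o=r.get_obs();print(o['force'],o['torque'],o['tool_pos'],o['tool_rot'])"
```

```text
[ 4.15208687 -3.57964764  0.88717748] [-0.58451796 -1.00664271 -0.01167881] [440.13718733 208.88092882 232.6231065 ] [1.79913080e+02 8.59016034e-02 1.36241721e+02]
```

Converted, -0.1 cm / 75 = -0.0013, -0.05 cm / 75 = -0.0007.

{"method": "jog_arm", "body": {
  "travel": [
    [0.0005,-0.0005,0],
    [0.0005,-0.0005,-0.0007],
    [0.0005,-0.0005,-0.0013],
    [0.0005,-0.0005,-0.0013]
  ],
  "twist": [0,0,0,0],
  "jaw": [-0.3,-0.3,-0.3,-0.3]
}}

```text
t: 14.0
tool_pos: [440.3, 208.6, 232.2]
tool_rot: [179.9, 0.1, 136.2]
force: [3.2, -2.2, 8.8]
width: 40.1
gripper_force: 30.0
```

```bash
python3 -c "
from h import *
o=r.get_obs();print(o['force'],o['torque'],o['tool_pos'],o['tool_rot'])"
```

```text
[ 3.18102051 -2.24127355  8.7963797 ] [-0.34263586 -0.60231667  0.00181535] [440.25568498 208.64985885 232.20774424] [1.79908849e+02 5.48806289e-02 1.36218690e+02]
```

Converted, -0.12 cm / 75 = -0.0016, -0.03 cm / 75 = -0.0004, -22 degrees / 360 = -0.0611.

{"method": "jog_arm", "body": {
  "travel": [
    [0.0004,-0.0003,0.0004],
    [0.0004,-0.0003,0],
    [0.0004,-0.0003,-0.0004],
    [0.0004,-0.0003,-0.0008],
    [0.0004,-0.0003,-0.0012],
    [0.0004,-0.0003,-0.0016],
    [0.0004,-0.0003,-0.0016]
  ],
  "twist": [-0.0056,-0.0167,-0.0278,-0.0389,-0.05,-0.0611,-0.0611],
  "jaw": [-0.3,-0.3,-0.3,-0.3,-0.3,-0.3,-0.3]
}}

```text
t: 14.88
tool_pos: [440.2, 208.5, 230.6]
tool_rot: [179.9, -0.0, 114.1]
force: [2.7, -1.7, 7.1]
width: 39.6
gripper_force: 30.0
```

```bash
python3 -c "
from h import *
o=r.get_obs();print(o['force'],o['torque'],o['tool_pos'],o['tool_rot'])"
```

```text
[ 2.72206898 -1.74418871  7.12735442] [-0.31070837 -0.63780496 -0.14199069] [440.15062109 208.49545468 230.64001935] [ 1.79943940e+02 -1.09089142e-02  1.14141858e+02]
```

Engaged and descending. Continue.

Converted, -0.17 cm / 75 = -0.0023, -0.14 cm / 75 = -0.0019, -24 degrees / 360 = -0.0667.

{"method": "jog_arm", "body": {
  "travel": [
    [0.0003,0,-0.0003],
    [0.0003,0,-0.0007],
    [0.0003,0,-0.0011],
    [0.0003,0,-0.0015],
    [0.0003,0,-0.0019],
    [0.0003,0,-0.0023],
    [0.0003,0,-0.0023]
  ],
  "twist": [-0.0111,-0.0222,-0.0333,-0.0444,-0.0556,-0.0667,-0.0667],
  "jaw": [-0.3,-0.3,-0.3,-0.3,-0.3,-0.3,-0.3]
}}

```text
t: 15.75
tool_pos: [440.0, 208.5, 228.9]
tool_rot: [180.0, -0.0, 90.1]
force: [2.3, -2.0, 8.3]
width: 39.7
gripper_force: 30.0
```

```bash
python3 -c "
from h import *
o=r.get_obs();print(o['force'],o['torque'],o['tool_pos'],o['tool_rot'])"
```

```text
[ 2.2510328  -1.99398597  8.30220153] [-0.34847036 -0.47405501 -0.15013962] [440.03579042 208.46614659 228.92917247] [ 1.79992399e+02 -2.83816618e-02  9.01433401e+01]
```

Converted, -0.08 cm / 75 = -0.0011, -0.05 cm / 75 = -0.0007, -10 degrees / 360 = -0.0278.

{"method": "jog_arm", "body": {
  "travel": [
    [0,0,-0.0004],
    [0,0,-0.0007],
    [0,0,-0.0011],
    [0,0,-0.0011]
  ],
  "twist": [-0.0083,-0.0167,-0.0278,-0.0278],
  "jaw": [-0.3,-0.3,-0.3,-0.3]
}}

```text
t: 16.25
tool_pos: [439.9, 208.5, 228.2]
tool_rot: [-180.0, -0.0, 80.1]
force: [1.6, -1.4, 9.4]
width: 40.0
gripper_force: 30.0
```

```bash
python3 -c "
from h import *
o=r.get_obs();print(o['force'],o['torque'],o['tool_pos'],o['tool_rot'])"
```

```text
[ 1.58658223 -1.44627614  9.42279301] [-0.39293048 -0.33572983 -0.12534941] [439.94055594 208.45104438 228.18777267] [-1.79994136e+02 -2.77289402e-02  8.01412382e+01]
```

Converted, -0.04 cm / 75 = -0.0005, -0.03 cm / 75 = -0.0004, -6 degrees / 360 = -0.0167.

{"method": "jog_arm", "body": {
  "travel": [
    [0,0,-0.0003],
    [0,0,-0.0004],
    [0,0,-0.0005],
    [0,0,-0.0005]
  ],
  "twist": [-0.0056,-0.0111,-0.0167,-0.0167],
  "jaw": [-0.3,-0.3,-0.3,-0.3]
}}

```text
t: 16.75
tool_pos: [439.8, 208.1, 227.9]
tool_rot: [180.0, 0.0, 74.3]
force: [1.4, -2.5, 11.5]
width: 39.9
gripper_force: 30.2
```

```bash
python3 -c "
from h import *
o=r.get_obs();print(o['force'],o['torque'],o['tool_pos'],o['tool_rot'])"
```

```text
[ 1.40853291 -2.48828344 11.54221594] [-0.62553746 -0.1793966   0.82025831] [439.8067998  208.13912628 227.85191867] [1.79998407e+02 3.87192407e-02 7.42988776e+01]
```

Converted, -2 degrees / 360 = -0.0056.

{"method": "jog_arm", "body": {
  "travel": [
    [0,0,0],
    [0,0,0]
  ],
  "twist": [-0.0056,-0.0056],
  "jaw": [-0.3,-0.3]
}}

```text
t: 17.0
tool_pos: [439.9, 208.4, 227.8]
tool_rot: [180.0, 0.0, 72.3]
force: [1.0, -2.1, 9.1]
width: 40.0
gripper_force: 30.6
```

```bash
python3 -c "
from h import *
o=r.get_obs();print(o['force'],o['torque'],o['tool_pos'],o['tool_rot'])"
```

```text
[ 0.99570603 -2.05693233  9.11047998] [-0.27827849 -0.12611665  1.13726392] [439.88328114 208.43634143 227.83994024] [1.79996056e+02 4.71440503e-03 7.23219209e+01]
```

Converted, 9 cm / 75 = 0.12, -8 cm / 75 = -0.1067, 18 degrees / 360 = 0.05.

{"method": "jog_arm", "body": {
  "travel": [
    [0,0,0.0007],
    [0,0,0.0007],
    [0,0,0.0007],
    [0,0,0.0007],
    [0,0,0.0007],
    [0,0,0.0267],
    [0,0,0.0667],
    [0,-0.04,0.1067],
    [-0.0267,-0.1067,0.12],
    [-0.0267,-0.1067,0.12],
    [-0.0267,-0.1067,0.12]
  ],
  "twist": [0.0028,0.0028,0.0028,0.0028,0.0028,0.0028,0.0028,0.0028,0.05,0.05,0.05],
  "jaw": [0.5,0.5,0.5,0.5,0.5,0.5,0.5,0.5,0.5,0.5,0.5]
}}

```text
t: 18.38
tool_pos: [419.9, 127.8, 317.5]
tool_rot: [180.0, -0.0, 90.1]
force: [0.4, 0.4, 0.4]
width: 65.4
gripper_force: 0.0
```

```bash
python3 - <<'E'
from h import *
p=r.camera("wrist"); q=r.camera("scene"); o=r.get_obs(); print(o["t"],o["tool_pos"],o["tool_rot"])
a=rect(p,440,208,161.5,half=40,s=0.2)
s=q["pixels"][190:290,170:310,::-1]
cv2.imwrite("pics/end.png",np.hstack([a,cv2.resize(s,(392,400)[:2] if 0 else (390,400))]))
for n,c in (("scene",q),("top",r.camera("top"))):
    w=world(c,np.ones((420,560),bool)); b=w[(w[:,2]>110)&(w[:,2]<180)&(abs(w[:,0]-440)<17)&(abs(w[:,1]-208)<17)]
    print(n,len(b),np.median(b,0),np.percentile(b[:,2],[5,95]))
    A=np.c_[b[:,:2]-[440,208],np.ones(len(b))]; print(np.linalg.lstsq(A,b[:,2],rcond=None)[0])
E
```

```text
18.475 [420.16531033 128.4332406  317.1774537 ] [-1.79996981e+02 -1.08645083e-02  9.00722779e+01]
scene 109 [434.45498001 210.36027567 161.62659814] [145.03488254 165.26462058]
[ 3.10525710e-01 -1.08120427e-01  1.60340447e+02]
top 181 [438.18423957 209.12570302 162.43467311] [159.13500741 165.2197313 ]
[7.29161224e-02 9.29668885e-02 1.61933577e+02]
```

View pics/end.png

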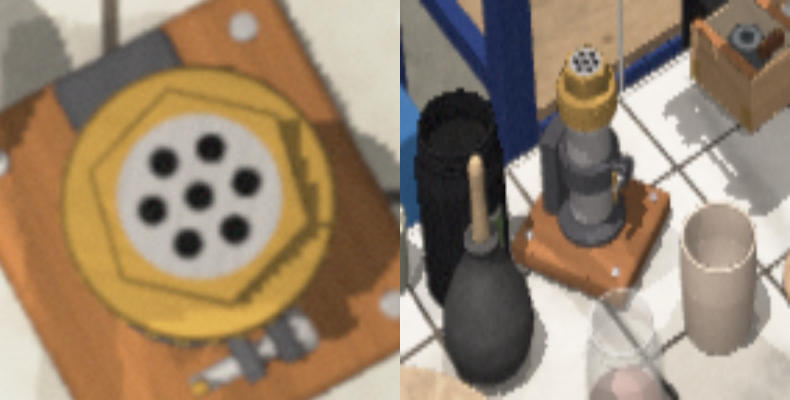

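The cap sits level at 162 mm, where the fully home height is 161.5 mm. It turned about 61° forward to the hard stop, and the gripper is clear.

```bash
python3 -c "
from plant import r
print(r.hand_in())"
```

```text
the job is handed in; nothing more can be done
None
```

The brass cap is on the extruder barrel, screwed forward to its hard stop and released; only the middle lid was opened, and the job is handed in (about 18.5 s of the 61 s used, no verdict returned).

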